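Restock the rotary dessert carousel

ROBOT

A 6-joint arm with a two-finger parallel gripper is mounted at the origin on the work surface. World frame = base frame: x ahead of the robot, y to its left, z up, the work surface at z = 0. Lengths are in m, angles in rad, forces in N, time in s.
With the tool pointing down it reaches from about 0.3 to 0.875 m from the base axis. Payload 6.4 kg.
Tool frame: the origin (TCP) lies on the centre line of the jaws, within the pads' length; the fingertips stand 8 mm ahead of it and the grasp point (between the pads) lies 11 mm behind it; z points along the fingers, y is the line along which they close (so a half turn about z gives the same grasp; the last joint's range is limited). The gripper opens to 85 mm and grips with 20 to 120 N. Pads are 22 mm wide; open, the fingers measure 114 mm over their backs; the gripper's body (76 mm by 85 mm) begins 54 mm behind the grasp point. The pads swing forward as they close: fully open they stand 13 mm farther back than shut.
Start: joints at [1.099, 0.181, 1.607, -0, 1.354, -0.206], TCP at [0.151, 0.555, 0.207] pointing down, gripper open.
Joint ranges: [-2.99, 2.99], [-0.89, 2.07], [0.3, 2.58], [-1.14, 4.28], [0, 2.63], [-3.12, 3.12]. Speed limits (rad/s): [2.57, 2.57, 3.01, 3.14, 3.14, 3.14].

INTERFACE

Orientations are given as a unit quaternion [w, x, y, z].
In Python, from bench import ctrl gives the robot as it stands.
- The arm moves only by the shell command python3 -m handwheel 'ROWS' [OPENING]. ROWS is JSON, a list that holds one entry, the list of rows, each a list of 4 numbers: the shift along the tool's x, y, z each as a share of 20 cm, from -1 to 1, then the turn about the tool's z as a share of 1.5 rad, from -1 to 1. In form: [[[x, y, z, twist], ...]]. A call has 1 to 10 rows; each row is the pose to reach, as a shift and turn from the pose commanded when the call began, along the tool's axes at that moment; what a row does not reach only later rows make up. A row lasts 1/8 s, in which the tool goes at most 62.5 mm and 10.7 degrees, less where a joint would pass 70% of its speed; a pose out of reach is approached as far as the arm can. A call with a number of a shift or a turn outside -1 to 1 is refused whole. A call with a gripper value outside its range is refused whole. OPENING is the finger opening in mm, from 0 to 85.4, set as the call begins (- or left out, the last holds). The fingers move at their own pace and stop on an object; the grip force is fixed at half the most. Time passes only in rows, so rows that repeat a pose let the fingers close. It gives the time, the measured TCP pose, the force, the opening and the grip force at its end, in the units of the state.
- ctrl.get_obs(): the state, without advancing time (a new reading comes with each control period).
- ctrl.camera(name): name is "scene" or "top" or "wrist"; returns a dict with "color" (384x512x3 uint8, red, green, blue), "range_z" (384x512 float32, m along the optical axis (not along the pixel's ray), 0 where there is no reading), "K" (3x3 intrinsics, pixels), "pose" (4x4, takes a point from camera to world coordinates); the wrist camera has in their place "T_tool_cam" (4x4, takes a point from camera to tool coordinates, whose origin is the TCP and whose axes are the flange's). Camera axes: x right, y down, z forward; pixel columns grow to the right and rows downward; lengths in m; the calibration is good to about 2 mm. The wrist camera is an equidistant fisheye: a pixel r from the principal point sees the ray r / f radians off the axis. A picture is of the moment at which its call begins: read the wrist's pose just before it.
- ctrl.hand_in(): hands the job in; it is judged then, once.
The state is a dict: "time_s": time; "q": joint angles; "dq": joint speeds; "joint_efforts": joint torques, N m; "eef_pos": TCP position; "eef_rot": TCP orientation; "wrist_force": force on the tool from outside, world axes, zero at the start; "torque": the same for the moment, N m; "opening": opening from 0.0 (shut) to 1.0 (fully open); "grasp_force": force on a finger pad.
Only numpy, scipy, OpenCV 4.12 (cv2) and the standard library are available. Lean on these libraries where they do the work, as an engineer would, in place of code of your own. Each camera call takes 0.05 s, during which the arm holds its last target. There are 200 camera calls.

TASK

Restock the dessert carousel: by its knob, index it round until the used open pot stands at the hatch, and move that pot upright into the steel returns tray before any fresh pot goes in. Then set every fresh lidded pot (those in the delivery tray and any standing beside the returns tray) down upright in a free compartment of its own, indexing the carousel between them; leave the pots already there inside. Finish with the turret resting in a detent and an empty compartment at the hatch; do not slam the pots down, and leave the espresso cup and the sugar shaker where they are.

Things in the scene. Friction and masses are not known exactly. Their poses are not given: they have to be found in the camera images.
- carousel: dessert carousel, fixed: black base 326 mm across, six-compartment turret (floor 36 mm above the counter), wire guard over it, top 142 mm above the counter, radius 163 mm. Pots go in and out only from above through the one gap in the guard, the hatch, 90 degrees wide about this body's -x; inside they pass under the guard as the turret turns. Origin on the axis at counter height, z up
- hatch (a point): fixed point of the carousel: at compartment-floor height (36 mm above the counter) in the middle of the hatch opening, 112 mm from the axis; a compartment is exactly at the hatch when its wellN point coincides with this one
- turret (a joint): angle of the turret in rad, growing anticlockwise seen from above; a spring detent holds it at every multiple of 60 degrees (1.047 rad), and pulls it to the nearest one when let go; it can be turned either way, two turns each way
- knob (a point): grip point of the black bar knob that turns the turret, on the axis, 174 mm above the counter: the bar is 60 mm long along this frame's x, 16 mm thick along its y, 34 mm tall (154 to 188 mm above the counter), and turns with the turret; about 0.15 N m to get out of a detent
- used_pot: the used pot: the same white ceramic pot without its lid, empty and open at the top, 54 mm across, 80 mm tall, 4 mm wall, origin at the centre of its underside; it starts in one of the carousel's compartments under the guard
- returns_tray: loose shallow open steel tray for returns, 150 x 170 x 22 mm, wall and floor 5 mm, long side along its y, origin at the centre of its underside
- pocket_tray: grey moulded delivery tray 200 x 200 x 30 mm, fixed, with four square pockets 71 mm wide and 22 mm deep (pocket floor 8 mm above the counter) centred 50 mm either way of its middle in x and y; one pocket holds a 70 mm tall steel sugar shaker, which is not part of the job
- well0 (a point): middle of compartment 0 of the turret, on its floor, 112 mm from the axis; turns with the turret. Each compartment is a 60 degree sector between a hub 76 mm in radius and a rim 148 mm in radius, with 24 mm thick, 36 mm high dividers and a 15 mm rim; it takes one pot, which may stand up to 17 mm off its middle
- well1 (a point): middle of compartment 1 of the turret, on its floor, 112 mm from the axis; turns with the turret. Each compartment is a 60 degree sector between a hub 76 mm in radius and a rim 148 mm in radius, with 24 mm thick, 36 mm high dividers and a 15 mm rim; it takes one pot, which may stand up to 17 mm off its middle
- well2 (a point): middle of compartment 2 of the turret, on its floor, 112 mm from the axis; turns with the turret. Each compartment is a 60 degree sector between a hub 76 mm in radius and a rim 148 mm in radius, with 24 mm thick, 36 mm high dividers and a 15 mm rim; it takes one pot, which may stand up to 17 mm off its middle
- well3 (a point): middle of compartment 3 of the turret, on its floor, 112 mm from the axis; turns with the turret. Each compartment is a 60 degree sector between a hub 76 mm in radius and a rim 148 mm in radius, with 24 mm thick, 36 mm high dividers and a 15 mm rim; it takes one pot, which may stand up to 17 mm off its middle
- well4 (a point): middle of compartment 4 of the turret, on its floor, 112 mm from the axis; turns with the turret. Each compartment is a 60 degree sector between a hub 76 mm in radius and a rim 148 mm in radius, with 24 mm thick, 36 mm high dividers and a 15 mm rim; it takes one pot, which may stand up to 17 mm off its middle
- well5 (a point): middle of compartment 5 of the turret, on its floor, 112 mm from the axis; turns with the turret. Each compartment is a 60 degree sector between a hub 76 mm in radius and a rim 148 mm in radius, with 24 mm thick, 36 mm high dividers and a 15 mm rim; it takes one pot, which may stand up to 17 mm off its middle
- fresh_a: fresh pot: lidded round white ceramic pot with a flat wooden lid, 54 mm across, 90 mm tall with its lid, origin at the centre of its underside, z up; about 0.2 kg; may be absent; starts in one of the pockets of the delivery tray
- fresh_b: fresh pot: lidded round white ceramic pot with a flat wooden lid, 54 mm across, 90 mm tall with its lid, origin at the centre of its underside, z up; about 0.2 kg; may be absent; starts in one of the pockets of the delivery tray
- fresh_c: fresh pot: lidded round white ceramic pot with a flat wooden lid, 54 mm across, 90 mm tall with its lid, origin at the centre of its underside, z up; about 0.2 kg; may be absent; starts in one of the pockets of the delivery tray
- fresh_d: fresh pot: lidded round white ceramic pot with a flat wooden lid, 54 mm across, 90 mm tall with its lid, origin at the centre of its underside, z up; about 0.2 kg; may be absent; starts standing on the counter beside the returns tray
- kept_a: pot already in the carousel, to stay there: lidded round white ceramic pot with a flat wooden lid, 54 mm across, 90 mm tall with its lid, origin at the centre of its underside, z up; about 0.2 kg; may be absent
- kept_b: pot already in the carousel, to stay there: lidded round white ceramic pot with a flat wooden lid, 54 mm across, 90 mm tall with its lid, origin at the centre of its underside, z up; about 0.2 kg; may be absent
- sugar_shaker: steel shaker 52 mm across, 70 mm tall, in a pocket of the delivery tray, bystander, origin at the centre of its underside
- espresso_cup: small white cup, 60 mm across, 60 mm tall, standing on the counter in front of the carousel, bystander, origin at the centre of its underside
Things that resemble listed ones, but are neither listed nor needed, are in the scene too. What is shaped like the fresh_b but green is not meant.

How it is judged:
By the outcome, as a careful person would: the job done as asked, in the order asked, and still so for the second after the job is handed in, with the robot touching nothing.
Of fresh_a, fresh_b, fresh_c, fresh_d only 3 to 4 are there at a start; the rules pass over those that are not, and their reading is None.
Of kept_a, kept_b only 1 to 1 are there at a start; the rules pass over those that are not, and their reading is None.
At some moment in a run one of returns_tray may be knocked a few centimetres aside while the robot is not near it.
It also fails if it takes over 210 s, if anything falls off the work surface, if the arm or the gripper's body presses on something with over 40 N, if the wrist force passes 120 N, or if a joint passes its speed limit or range.

## Working session

There is one attempt and no reset: what is moved stays moved. The work goes in short steps, Python scripts to look and compute and a shell command to move; the robot and the scene stay as the last step left them, time stands still between calls to the robot, and variables do not carry over. Pictures are saved under pics/ and viewed, at most 14 in all, crops included, and the job is handed in when it is done.

```bash
ls; mkdir -p pics; python3 - <<'E'
from bench import ctrl
import numpy as np,cv2
o=ctrl.get_obs();print({k:np.round(v,3).tolist() for k,v in o.items()})
for n in("scene","top"):
    c=ctrl.camera(n);cv2.imwrite(f"pics/{n}0.png",cv2.resize(c["color"][:,:,::-1],(800,600)));np.savez(f"{n}0.npz",**c);print(n,c["K"].round(1).tolist(),c["pose"].round(3).tolist())
c=ctrl.camera("wrist");print(c["K"].tolist(),c["T_tool_cam"].round(3).tolist())
E
```

```text
pics
{'time_s': 0.0, 'q': [1.099, 0.182, 1.608, 0.0, 1.354, -0.206], 'dq': [0.0, -0.0, 0.0, 0.002, -0.001, -0.001], 'joint_efforts': [0.002, -44.486, -35.135, -0.0, 0.009, -0.0], 'eef_pos': [0.151, 0.554, 0.206], 'eef_rot': [-0.0, 0.133, 0.991, -0.001], 'wrist_force': [-0.143, -0.344, -1.453], 'torque': [-0.043, 0.011, -0.055], 'grasp_force': 0.0, 'opening': 0.997}
scene [[385.8, 0.0, 259.2], [0.0, 385.8, 187.4], [0.0, 0.0, 1.0]] [[0.469, 0.679, -0.564, 1.196], [0.883, -0.357, 0.305, -0.32], [0.006, -0.641, -0.767, 0.948], [0.0, 0.0, 0.0, 1.0]]
top [[457.3, 0.0, 260.2], [0.0, 457.3, 191.2], [0.0, 0.0, 1.0]] [[0.018, -0.993, 0.12, 0.419], [-1.0, -0.017, 0.014, 0.005], [-0.012, -0.12, -0.993, 1.503], [0.0, 0.0, 0.0, 1.0]]
[[297.3186396354542, 0.0, 256.49407396965404], [0.0, 297.3186396354542, 190.28619304930024], [0.0, 0.0, 1.0]] [[-0.0, -0.957, -0.29, 0.074], [1.0, -0.0, -0.001, -0.001], [0.001, -0.29, 0.957, -0.165], [0.0, 0.0, 0.0, 1.0]]
```

View pics/top0.png

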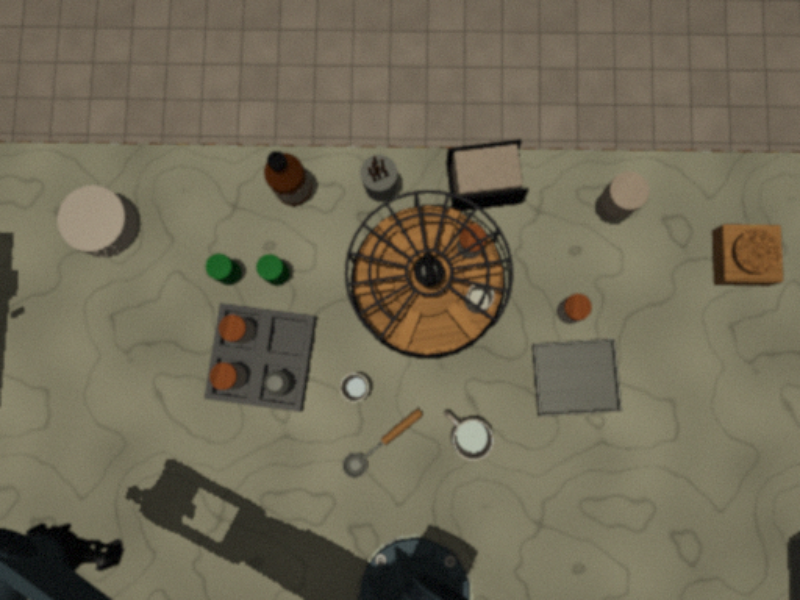

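View pics/scene0.png

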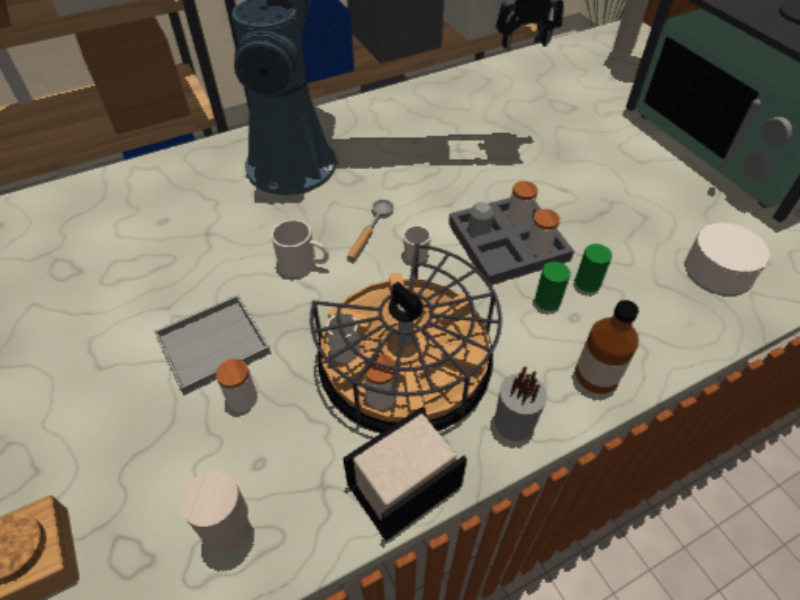

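The top view (800x600) shows the carousel at (430,272) with its hatch facing down. The open white used pot is at (480,297) and the kept pot at (468,238), both under the guard. Fresh pots are at (235,328) and (225,376) in the delivery tray and at (577,307) by the returns tray, which is at (576,377). The shaker is at (278,382) and the espresso cup at (357,387). The mug at (470,437) and the two green pots at (222,267) and (272,267) are lookalikes.

```bash
cat > h.py <<'E'
import numpy as np,cv2
from bench import ctrl
from scipy.spatial.transform import Rotation as R
def rot(q): return R.from_quat([q[1],q[2],q[3],q[0]])
def ray(c,uv,z):
    K,P=c["K"],c["pose"]; d=P[:3,:3]@np.array([(uv[0]-K[0,2])/K[0,0],(uv[1]-K[1,2])/K[1,1],1]); o=P[:3,3]
    return o+d*(z-o[2])/d[2]
def cloud(c):
    K,P=c["K"],c["pose"];v,u=np.mgrid[:384,:512];z=c["range_z"]
    p=np.stack([(u-K[0,2])/K[0,0]*z,(v-K[1,2])/K[1,1]*z,z],-1)
    return p@P[:3,:3].T+P[:3,3]
def wray(c,obs,uv,z):   # wrist fisheye, onto plane z
    K=c["K"];d=np.array([(uv[0]-K[0,2])/K[0,0],(uv[1]-K[1,2])/K[1,1]]);th=np.hypot(*d)
    d=np.array([*(d/max(th,1e-9)*np.sin(th)),np.cos(th)]);T=c["T_tool_cam"];r=rot(obs["eef_rot"])
    o=r.apply(T[:3,3])+obs["eef_pos"];d=r.apply(T[:3,:3]@d);return o+d*(z-o[2])/d[2]
def blobs(m,amin):
    n,l,s,c=cv2.connectedComponentsWithStats(m.astype(np.uint8));return [(c[i],s[i][4],l==i) for i in range(1,n) if s[i][4]>=amin]
def world2tool(p,yaw=None):
    """shares for tool shift to world p, and twist share to make tool y point along world angle yaw"""
    o=ctrl.get_obs();r=rot(o["eef_rot"]);s=r.inv().apply(np.array(p)-o["eef_pos"])/.2
    out=list(s.round(3))
    if yaw is not None:
        y=r.apply([0,1,0]);a=np.arctan2(y[1],y[0]);d=(yaw-a+np.pi/2)%np.pi-np.pi/2;out+=[round(-d/1.5,3)]
    return out,np.round(o["eef_pos"],3),np.round(o["q"],2)
E
cat > m.py <<'E'
from h import *
c=dict(np.load("top0.npz"));W=cloud(c);hsv=cv2.cvtColor(c["color"],cv2.COLOR_RGB2HSV)
h,s,v=[hsv[...,i] for i in range(3)]
print("range valid",(c["range_z"]>0).mean())
for cen,a,m in blobs((h<12)&(s>140)&(v>70),20):
    z=np.median(W[m][:,2]); print("lid",cen.round(1),a,"z",z.round(3),ray(c,cen,.09).round(3),ray(c,cen,.098).round(3),ray(c,cen,.126).round(3))
# guard / carousel: dark pixels high
zz=W[...,2]
box=(W[...,0]>.3)&(W[...,0]<.75)&(abs(W[...,1])<.25)
k=(zz>.155)&(zz<.2)&box
for cen,a,m in blobs(k,8):
    P=W[m];q=P[:,:2]-P[:,:2].mean(0);w,e=np.linalg.eigh(q.T@q/len(q));print("knob",cen.round(1),a,P.mean(0).round(3),np.sqrt(w*12).round(3),np.degrees(np.arctan2(e[1,1],e[0,1])).round(1))
# tray
g=(abs(W[...,2]-.01)<.02)&(s<40)&(v>50)&(v<150)&(W[...,1]<-.15)&(W[...,1]>-.5)&(W[...,0]>.2)&(W[...,0]<.5)
for cen,a,m in blobs(g,800):
    r=cv2.minAreaRect(np.argwhere(m)[:,::-1].astype(np.float32));print("tray",r,[ray(c,p,.02)[:2].round(3).tolist() for p in cv2.boxPoints(r)],ray(c,r[0],.02).round(3))
for n,(u,vv),z in [("shaker",(278,382),.078),("cup",(357,387),.06),("used",(480,297),.116),("mug",(470,437),.09),("axis",(430,272),.18)]:
    print(n,ray(c,(u*.64,vv*.64),z).round(3),W[int(vv*.64),int(u*.64)].round(3))
# hi crop
cv2.imwrite("pics/crop_top.png",cv2.resize(c["color"][110:240,210:345,::-1],None,fx=4.4,fy=4.4,interpolation=cv2.INTER_CUBIC))
E
python3 m.py
```

```text
range valid 0.9958038330078125
lid [305.4 148.2] 39 z 0.126 [ 0.728 -0.114  0.09 ] [ 0.727 -0.113  0.098] [ 0.721 -0.111  0.126]
lid [298.6 152.7] 55 z 0.125 [ 0.714 -0.093  0.09 ] [ 0.712 -0.092  0.098] [ 0.706 -0.09   0.126]
lid [369.  196.7] 132 z 0.089 [ 0.578 -0.312  0.09 ] [ 0.577 -0.31   0.098] [ 0.574 -0.304  0.126]
lid [148.3 209.5] 152 z 0.097 [0.527 0.372 0.09 ] [0.526 0.37  0.098] [0.524 0.363 0.126]
lid [142.5 240.3] 168 z 0.097 [0.431 0.386 0.09 ] [0.431 0.384 0.098] [0.431 0.376 0.126]
knob [273.8 172.5] 159 [ 0.635 -0.015  0.179] [0.025 0.057] -168.0
tray ((368.7499694824219, 242.74996948242188), (43.64031219482422, 53.534156799316406), 85.60128784179688) [[0.499, -0.235], [0.515, -0.407], [0.376, -0.415], [0.36, -0.245]] [ 0.437 -0.326  0.02 ]
shaker [0.42  0.278 0.078] [0.422 0.281 0.077]
cup [0.413 0.122 0.06 ] [0.415 0.128 0.004]
used [ 0.593 -0.118  0.116] [ 0.603 -0.125  0.033]
mug [ 0.321 -0.103  0.09 ] [ 0.317 -0.107  0.004]
axis [ 0.63  -0.019  0.18 ] [ 0.629 -0.018  0.187]
```

View pics/crop_top.png

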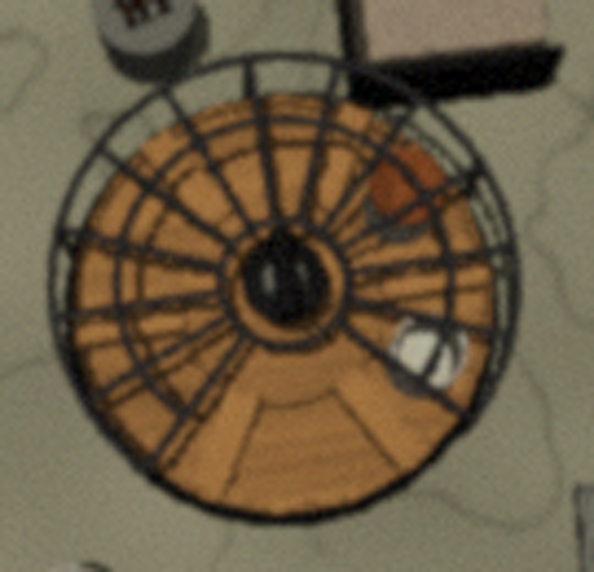

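The measurements agree with the given sizes:

| Item | Measured |
|---|---|
| Carousel axis | ≈ (0.632, -0.016) |
| Carousel yaw | ≈ 10° |
| Knob bar | ≈ 12° |
| Used pot | one compartment (+60°) from the hatch |
| Kept pot | +120° from the hatch |
| Fresh pots | 3, lid heights 0.090 and 0.098 as expected |

Moving over the knob now.

```bash
python3 -m handwheel '[[[-0.5,-0.35,-0.4,0],[-1,-0.7,-0.45,0],[-1,-0.7,-0.45,0],[-1,-0.7,-0.45,0],[-1,-0.7,-0.45,0]]]' 85
python3 -m handwheel '[[[-1,-0.7,0,0],[-1,-0.7,0,0],[-1,-0.7,0,0],[-1,-0.7,0,0],[-1,-0.7,0,0]]]'
python3 -m handwheel '[[[-1,-0.7,0,-0.29],[-1,-0.7,0,-0.29],[-1,-0.7,0,-0.29],[-1,-0.7,0,-0.29],[-1,-0.7,0,-0.29],[-1,-0.7,0,-0.29]]]'
python3 - <<'E'
from h import *
o=ctrl.get_obs();c=ctrl.camera("wrist");np.savez("w0.npz",**c,ep=o["eef_pos"],er=o["eef_rot"])
print(np.round(o["eef_pos"],4),np.round(o["q"],2))
cv2.imwrite("pics/w0.png",c["color"][:,:,::-1])
E
```

```text
time_s: 0.78
eef_pos: [0.3096, 0.3652, 0.2983]
eef_rot: [0.001, 0.135, 0.991, 0.001]
wrist_force: [-0.9, 0.1, -0.4]
opening: 0.993
grasp_force: 0.0
time_s: 1.4
eef_pos: [0.4649, 0.1773, 0.296]
eef_rot: [-0.001, 0.135, 0.991, -0.0]
wrist_force: [-0.4, 0.2, 0.3]
opening: 0.996
grasp_force: 0.0
time_s: 2.15
eef_pos: [0.6191, -0.0063, 0.2961]
eef_rot: [-0.001, -0.085, 0.996, 0.001]
wrist_force: [-0.4, -0.5, 0.2]
opening: 0.996
grasp_force: 0.0
[ 0.6191 -0.0063  0.2961] [-0.2   0.22  1.38  0.    1.54 -1.94]
```

View pics/w0.png

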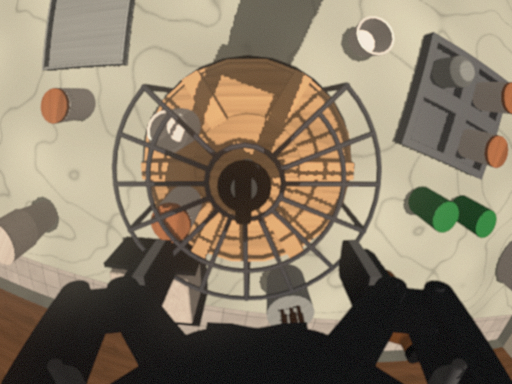

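The wrist view shows the used pot at (170,128), the kept pot at (172,222) and the knob at (245,185). The guard's hatch posts are near (148,88) and (345,88). I'll measure the knob and hatch from range.

```bash
cat >> h.py <<'E'
def wcloud(c,obs):
    K=c["K"];v,u=np.mgrid[:384,:512];a=(u-K[0,2])/K[0,0];b=(v-K[1,2])/K[1,1];th=np.hypot(a,b)+1e-9;t=np.tan(np.minimum(th,1.4))
    z=c["range_z"];p=np.stack([a/th*t*z,b/th*t*z,z],-1);T=c["T_tool_cam"];r=rot(obs["eef_rot"])
    q=p@T[:3,:3].T+T[:3,3];return r.apply(q.reshape(-1,3)).reshape(q.shape)+obs["eef_pos"]
def wshot(f=None):
    o=ctrl.get_obs();c=ctrl.camera("wrist")
    if f: cv2.imwrite(f"pics/{f}.png",c["color"][:,:,::-1])
    return c,o,wcloud(c,o)
def rect(P):
    r=cv2.minAreaRect((P[:,:2]*1000).astype(np.float32));return np.round(r[0],1),np.round(r[1],1),round(r[2],1)
def knob(W):
    m=(W[...,2]>.178)&(W[...,2]<.198)&(np.hypot(W[...,0]-.632,W[...,1]+.016)<.045)
    P=W[m];print("knob top",m.sum(),np.median(P[:,2]).round(3),rect(P))
E
python3 - <<'E'
from h import *
c=dict(np.load("w0.npz"));o=dict(eef_pos=c["ep"],eef_rot=c["er"]);W=wcloud(c,o);knob(W)
# guard outer ring / post tops at z~.142
r=np.hypot(W[...,0]-.632,W[...,1]+.016)
m=(abs(W[...,2]-.138)<.006)&(r<.19)&(r>.05)
P=W[m];ang=np.degrees(np.arctan2(P[:,1]+.016,P[:,0]-.632))%360;rr=r[m]
print("guard n",len(P),"outer r",np.percentile(rr,[1,50,99]).round(3));print(np.histogram(ang[rr>.1],bins=np.arange(0,361,10)))
s=np.sort(ang[rr>.085]);g=np.diff(s);i=g.argmax();print("gap",s[i],s[i+1],(s[i]+s[i+1])/2)
for n,m in [("cup",(abs(W[...,2]-.058)<.006)&(np.hypot(W[...,0]-.413,W[...,1]-.122)<.05))]:
    P=W[m];print(n,m.sum(),rect(P) if m.sum()>5 else"")
E
```

```text
knob top 955 0.186 (array([636.6, -18.7]), array([59.8, 15.6]), 9.4)
guard n 10346 outer r [0.051 0.117 0.165]
(array([326, 192, 254, 276, 187, 316,  83, 371, 196, 409, 198, 233, 395,
       218, 357,   0,   0,   0,   0,   0,   0,   0,   0, 352, 224, 395,
       253, 202, 415, 190, 378, 130, 180, 147, 327, 166]), array([  0,  10,  20,  30,  40,  50,  60,  70,  80,  90, 100, 110, 120,
       130, 140, 150, 160, 170, 180, 190, 200, 210, 220, 230, 240, 250,
       260, 270, 280, 290, 300, 310, 320, 330, 340, 350, 360]))
gap 146.02700785761078 234.8737386616644 190.4503732596376
cup 405 (array([412.7, 126.9]), array([59. , 59.3]), 39.9)
```

```bash
python3 -m handwheel '[[[-0.076,-0.076,0,0],[-0.076,-0.076,0.25,0],[-0.076,-0.076,0.45,0],[-0.076,-0.076,0.6,0],[-0.076,-0.076,0.66,0],[-0.076,-0.076,0.66,0]]]'
python3 -m handwheel '[[[0,0,0,0],[0,0,0,0],[0,0,0,0],[0,0,0,0],[0,0,0,0],[0,0,0,0]]]' 5
```

```text
time_s: 2.95
eef_pos: [0.6368, -0.0192, 0.1651]
eef_rot: [-0.0, -0.085, 0.996, 0.0]
wrist_force: [0.3, -0.3, 0.7]
opening: 0.99
grasp_force: 0.0
time_s: 3.7
eef_pos: [0.6371, -0.0205, 0.1649]
eef_rot: [-0.0, -0.084, 0.996, 0.0]
wrist_force: [-0.3, 0.2, 0.1]
opening: 0.058
grasp_force: 0.0
```

```bash
python3 - <<'E'
from h import *
c,o,W=wshot();knob(W)
cv2.imwrite("pics/w1.png",cv2.resize(c["color"][120:384,100:420,::-1],(800,600)))
print(o["eef_pos"],o["q"].round(3),o["opening"],o["grasp_force"])
E
```

```text
knob top 2062 0.186 (array([635.2, -24. ]), array([29.2, 59.1]), 80.1)
[ 0.63713127 -0.0205003   0.16490637] [-0.218  0.354  1.48  -0.     1.308 -1.958] 0.058077692949017996 0.0
```

View pics/w1.png

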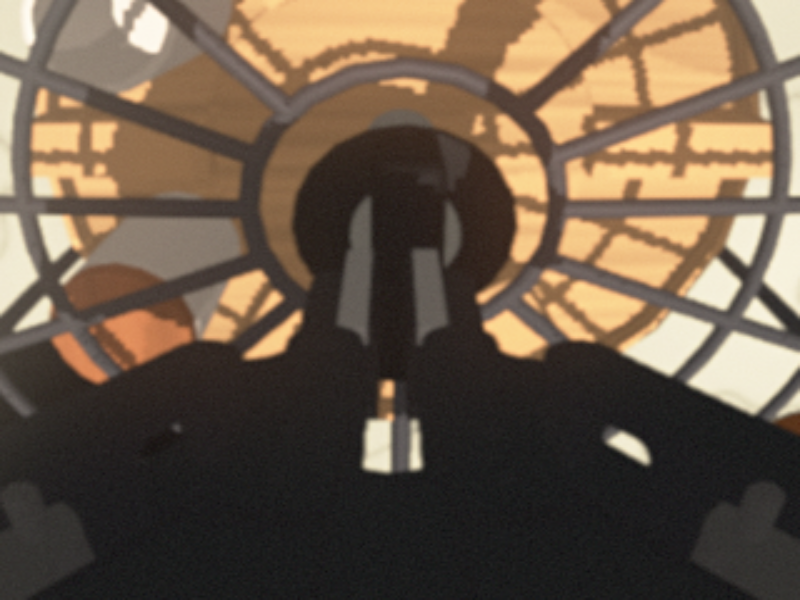

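The picture is ambiguous: the bar at (390,250) lies between the two pads, but no force is registered. Closing fully.

```bash
python3 -m handwheel '[[[0,0,0,0],[0,0,0,0],[0,0,0,0],[0,0,0,0]]]' 0; python3 - <<'E'
from h import *
c,o,W=wshot()
T=c["T_tool_cam"];P=(rot(o["eef_rot"]).inv().apply(W.reshape(-1,3)-o["eef_pos"])).reshape(W.shape)
for u,v in [(240,255),(256,200),(250,210),(250,250),(268,260),(270,215),(256,230),(256,245),(256,265),(256,270)]:
    print((u,v),P[v,u].round(4),c["color"][v,u])
E
```

```text
time_s: 4.25
eef_pos: [0.6372, -0.0205, 0.165]
eef_rot: [0.0, -0.085, 0.996, -0.0]
wrist_force: [-0.8, -0.2, 0.3]
opening: 0.0
grasp_force: 0.0
(240, 255) [ 0.0074 -0.0087 -0.046 ] [49 43 40]
(256, 200) [ 0.0259 -0.0014 -0.0221] [46 36 32]
(250, 210) [ 0.0197 -0.0046 -0.0203] [37 31 24]
(250, 250) [ 0.0114 -0.0041 -0.0485] [100  94  88]
(268, 260) [ 0.0115  0.0036 -0.0576] [102  95  89]
(270, 215) [ 0.0177  0.0058 -0.0222] [42 32 27]
(256, 230) [ 0.0112 -0.0014 -0.0267] [37 34 28]
(256, 245) [ 0.0114 -0.0014 -0.0437] [40 31 31]
(256, 265) [ 0.0109 -0.0014 -0.0606] [39 35 31]
(256, 270) [ 0.0077 -0.0014 -0.0594] [40 35 34]
```

```bash
python3 - <<'E'
from h import *
c=ctrl.camera("scene");P=c["pose"];q=P[:3,:3].T@(np.array([.637,-.02,.18])-P[:3,3]);u=c["K"]@q;u=u[:2]/u[2];print(u)
x,y=int(u[0]),int(u[1]);cv2.imwrite("pics/s1.png",cv2.resize(c["color"][y-45:y+45,x-60:x+60,::-1],(800,600),interpolation=cv2.INTER_CUBIC))
E
```

```text
[258.43873938 189.56549982]
```

View pics/s1.png

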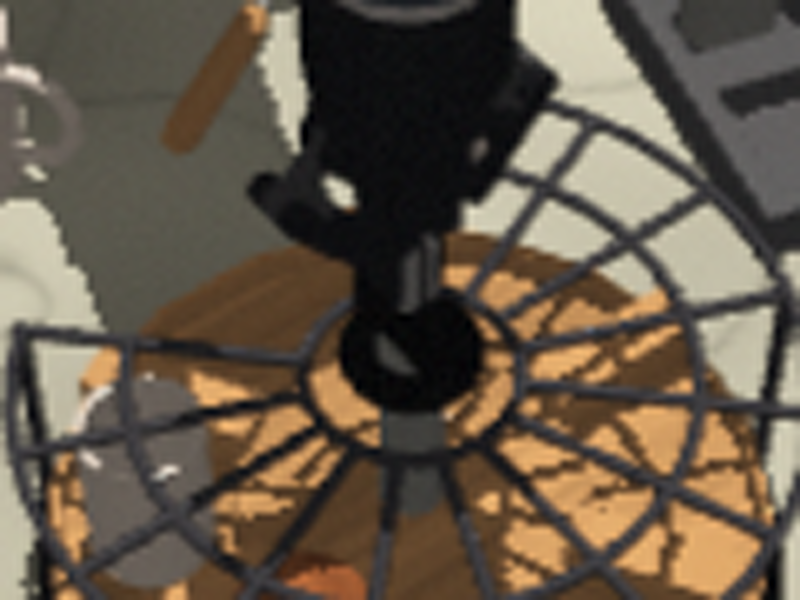

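```bash
python3 -m handwheel '[[[0,0,0,0],[0,0,0,0],[0,0,0,0],[0,0,0,0],[0,0,0,0]]]' 40; python3 - <<'E'
from h import *
c,o,W=wshot()
cv2.imwrite("pics/w2.png",cv2.resize(c["color"][120:384,100:420,::-1],(800,600)));knob(W)
T=c["T_tool_cam"];P=(rot(o["eef_rot"]).inv().apply(W.reshape(-1,3)-o["eef_pos"])).reshape(W.shape)
for y0 in np.arange(-.05,.05,.005):
    m=(P[...,0]>-.02)&(P[...,0]<.013)&(P[...,1]>=y0)&(P[...,1]<y0+.005)&(P[...,2]>-.1)
    z=P[m][:,2];print(y0.round(3),m.sum(),np.sort(z)[-8::3].round(3) if m.sum()>8 else "")
E
```

```text
time_s: 4.97
eef_pos: [0.6372, -0.0205, 0.165]
eef_rot: [-0.0, -0.084, 0.996, 0.0]
wrist_force: [-0.6, -0.3, -0.7]
opening: 0.468
grasp_force: 0.0
knob top 3197 0.186 (array([635.1, -18.4]), array([54.4, 50.7]), 50.1)
-0.05 1889 [0.11 0.11 0.11]
-0.045 1443 [0.11 0.11 0.11]
-0.04 837 [0.11 0.11 0.11]
-0.035 587 [0.11 0.11 0.11]
-0.03 713 [0.11 0.11 0.11]
-0.025 1629 [0.109 0.11  0.11 ]
-0.02 405 [0.109 0.109 0.11 ]
-0.015 526 [0.109 0.109 0.11 ]
-0.01 472 [0.108 0.109 0.11 ]
-0.005 585 [0.094 0.101 0.107]
-0.0 589 [-0.02 -0.02 -0.02]
0.005 627 [0.103 0.106 0.109]
0.01 292 [0.109 0.109 0.11 ]
0.015 1136 [0.109 0.11  0.11 ]
0.02 1207 [0.109 0.11  0.11 ]
0.025 719 [0.109 0.109 0.11 ]
0.03 544 [0.109 0.11  0.11 ]
0.035 890 [0.11 0.11 0.11]
0.04 1743 [0.11 0.11 0.11]
0.045 1690 [0.11 0.11 0.11]
```

View pics/w2.png

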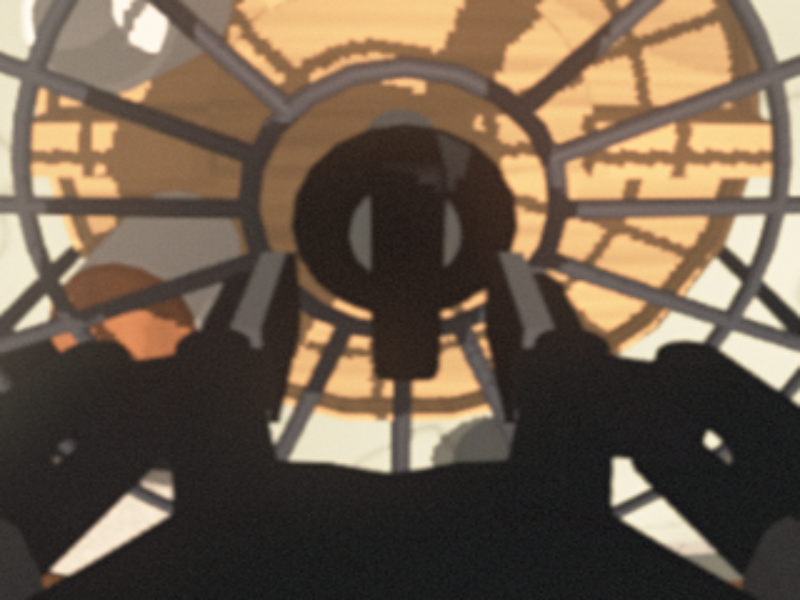

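```bash
python3 - <<'E'
from h import *
c,o,W=wshot()
P=(rot(o["eef_rot"]).inv().apply(W.reshape(-1,3)-o["eef_pos"])).reshape(W.shape)
for u in (212,214,310,306):
  for v in range(220,310,6): print((u,v),P[v,u].round(3),end=" ")
  print()
print(W[230:384:20,256].round(3)[:3], o["q"], o["eef_pos"])
E
```

```text
(212, 220) [-0.04  -0.046  0.108] (212, 226) [-0.046 -0.046  0.109] (212, 232) [ 0.012 -0.024 -0.03 ] (212, 238) [ 0.011 -0.023 -0.037] (212, 244) [ 0.012 -0.022 -0.044] (212, 250) [ 0.011 -0.021 -0.049] (212, 256) [ 0.008 -0.021 -0.049] (212, 262) [ 0.006 -0.021 -0.05 ] (212, 268) [ 0.003 -0.021 -0.051] (212, 274) [ 0.002 -0.021 -0.054] (212, 280) [-0.    -0.021 -0.056] (212, 286) [-0.004 -0.021 -0.056] (212, 292) [-0.007 -0.021 -0.056] (212, 298) [-0.01  -0.021 -0.056] (212, 304) [-0.011 -0.021 -0.059] 
(214, 220) [-0.04  -0.044  0.109] (214, 226) [-0.046 -0.044  0.108] (214, 232) [ 0.011 -0.023 -0.029] (214, 238) [ 0.011 -0.022 -0.037] (214, 244) [ 0.011 -0.021 -0.041] (214, 250) [ 0.008 -0.021 -0.042] (214, 256) [ 0.005 -0.021 -0.043] (214, 262) [ 0.002 -0.021 -0.043] (214, 268) [-0.001 -0.021 -0.045] (214, 274) [-0.004 -0.021 -0.046] (214, 280) [-0.005 -0.021 -0.049] (214, 286) [-0.007 -0.021 -0.051] (214, 292) [-0.01  -0.021 -0.051] (214, 298) [-0.183 -0.06   0.167] (214, 304) [-0.194 -0.061  0.168] 
(310, 220) [-0.04   0.053  0.109] (310, 226) [-0.047  0.053  0.11 ] (310, 232)
[... 453 characters left out ...]
0.031  0.013] (306, 226) [-0.046  0.049  0.108] (306, 232) [ 0.011  0.024 -0.03 ] (306, 238) [ 0.011  0.023 -0.037] (306, 244) [ 0.011  0.022 -0.042] (306, 250) [ 0.011  0.021 -0.049] (306, 256) [ 0.012  0.02  -0.055] (306, 262) [ 0.011  0.02  -0.058] (306, 268) [ 0.01   0.019 -0.062] (306, 274) [ 0.007  0.019 -0.062] (306, 280) [ 0.004  0.019 -0.062] (306, 286) [ 0.     0.02  -0.061] (306, 292) [-0.002  0.02  -0.063] (306, 298) [-0.006  0.02  -0.061] (306, 304) [-0.009  0.021 -0.062] 
[[ 0.629 -0.023  0.186]
 [ 0.64  -0.021  0.187]
 [ 0.654 -0.019  0.185]] [-2.17953551e-01  3.54048120e-01  1.47962771e+00 -1.58336358e-05
  1.30790772e+00 -1.95793490e+00] [ 0.63718104 -0.02046845  0.16495968]
```

The point cloud puts the fingertips at tool z ≈ -0.026, about 34 mm short of the stated +8 mm, so they closed above the bar. I'll add a 34 mm correction to every grasp height, lower by that and grip again.

```bash
python3 -m handwheel '[[[0,0.008,0.06,0],[0,0.008,0.12,0],[0,0.008,0.17,0],[0,0.008,0.17,0]]]'
python3 -m handwheel '[[[0,0,0,0],[0,0,0,0],[0,0,0,0],[0,0,0,0],[0,0,0,0]]]' 0
```

```text
time_s: 5.58
eef_pos: [0.6363, -0.0188, 0.1297]
eef_rot: [-0.001, -0.085, 0.996, 0.0]
wrist_force: [0.1, -0.2, 0.1]
opening: 0.467
grasp_force: 0.0
time_s: 6.2
eef_pos: [0.6365, -0.0173, 0.1313]
eef_rot: [-0.0, -0.085, 0.996, 0.001]
wrist_force: [-2.1, 4.8, 1.5]
opening: 0.277
grasp_force: 58.8
```

```bash
python3 -m handwheel '[[[0,0,0,0.08],[0,0,0,0.16],[0,0,0,0.24],[0,0,0,0.32],[0,0,0,0.4],[0,0,0,0.48],[0,0,0,0.56],[0,0,0,0.64],[0,0,0,0.7],[0,0,0,0.7]]]'
python3 -m handwheel '[[[0,0,0,0],[0,0,0,0],[0,0,0,0],[0,0,0,0],[0,0,0,0]]]' 50
python3 -m handwheel '[[[0,0,-0.3,0],[0,0,-0.6,0],[0,0,-0.8,0],[0,0,-0.8,0],[0,0,-0.8,0],[0,0,-0.8,0]]]' 85
python3 - <<'E'
from h import *
c,o,W=wshot("w3");knob(W);print(o["q"].round(2))
E
```

```text
time_s: 7.45
eef_pos: [0.6367, -0.0167, 0.1313]
eef_rot: [-0.001, 0.426, 0.905, 0.001]
wrist_force: [-0.8, 7.1, 1.0]
opening: 0.275
grasp_force: 58.8
time_s: 8.07
eef_pos: [0.6369, -0.019, 0.131]
eef_rot: [0.0, 0.426, 0.905, -0.0]
wrist_force: [-0.2, -0.6, -0.4]
opening: 0.579
grasp_force: 0.0
time_s: 8.82
eef_pos: [0.636, -0.0187, 0.2888]
eef_rot: [-0.002, 0.426, 0.905, -0.0]
wrist_force: [-0.1, 0.6, 0.1]
opening: 0.995
grasp_force: 0.0
knob top 1031 0.186 (array([636.7, -17.7]), array([15.4, 59. ]), 39.3)
[-0.22  0.27  1.34  0.    1.54 -0.91]
```

View pics/w3.png

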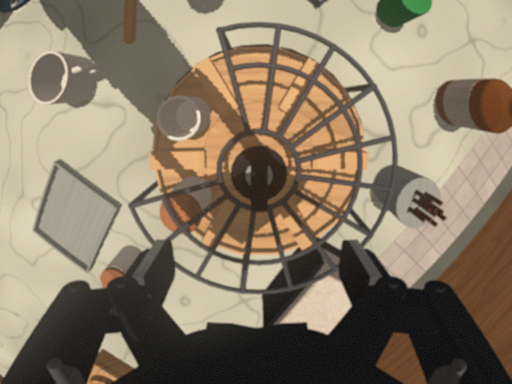

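The used pot now stands in the hatch gap at (183,118), and the bar reads 129.3°, which is exactly one detent. Measuring the pot rim and the returns tray.

```bash
cat >> h.py <<'E'
def circ(W,z,xy,R=.05,dz=.006):
    m=(abs(W[...,2]-z)<dz)&(np.hypot(W[...,0]-xy[0],W[...,1]-xy[1])<R);P=W[m]
    if len(P)<10: return len(P),None
    b,r=cv2.minEnclosingCircle((P[:,:2]*1000).astype(np.float32));return len(P),np.median(P[:,2]).round(3),np.round(b,1),round(r*2,1),rect(P)
E
python3 - <<'E'
from h import *
c,o,W=wshot()
print("used",circ(W,.116,(.526,-.037)))
m=(W[...,2]>.002)&(W[...,2]<.03)&(abs(W[...,0]-.437)<.12)&(abs(W[...,1]+.326)<.13)
print("tray",circ(W,.0,(0,0),.01), m.sum(), rect(W[m]))
hs=cv2.cvtColor(c["color"],cv2.COLOR_RGB2HSV);m=(hs[...,0]>-1)&(W[...,2]>.016)&(W[...,2]<.028)&(abs(W[...,0]-.437)<.12)&(abs(W[...,1]+.326)<.13)
print("rim",m.sum(),rect(W[m]))
E
```

```text
used (478, np.float64(0.114), array([527.1, -33.1]), 54.9, (array([527. , -32.6]), array([52.6, 52.2]), 56.7))
tray (0, None) 5577 (array([ 462.1, -327. ]), array([192.6, 172.4]), 4.6)
rim 855 (array([ 462.1, -327. ]), array([192.6, 172.4]), 4.6)
```

```bash
python3 -m handwheel '[[[0.15,-0.23,0.1,-0.1],[0.291,-0.466,0.2,-0.2],[0.291,-0.466,0.2,-0.3],[0.291,-0.466,0.2,-0.4],[0.291,-0.466,0.2,-0.5],[0.291,-0.466,0.2,-0.6],[0.291,-0.466,0.2,-0.696],[0.291,-0.466,0.2,-0.696],[0.291,-0.466,0.2,-0.696]]]'
python3 - <<'E'
from h import *
c,o,W=wshot();knob(W)
print("used",circ(W,.116,(.526,-.037)));print(world2tool((.527,-.033,.048),np.radians(99.4)))
m=(W[...,2]>.010)&(W[...,2]<.028)&(abs(W[...,0]-.42)<.08)&(abs(W[...,1]+.326)<.13);print("rim",m.sum(),rect(W[m]))
E
```

```text
time_s: 10.05
eef_pos: [0.5278, -0.0333, 0.2506]
eef_rot: [-0.0, -0.08, 0.997, 0.0]
wrist_force: [1.1, 0.1, -0.7]
opening: 0.991
grasp_force: 0.0
knob top 960 0.186 (array([635.7, -18.5]), array([16.8, 59.5]), 39.5)
used (608, np.float64(0.114), array([526.9, -33. ]), 53.9, (array([526.8, -33.1]), array([53.3, 52.6]), 10.2))
([np.float64(0.004), np.float64(0.002), np.float64(1.014), np.float64(-0.002)], array([ 0.528, -0.033,  0.251]), array([-0.29,  0.04,  1.67, -0.  ,  1.43, -2.02]))
rim 1334 (array([ 436.9, -329.5]), array([140.5, 173.1]), 4.8)
```

```bash
python3 -m handwheel '[[[0.004,0.002,0.2,0],[0.004,0.002,0.4,0],[0.004,0.002,0.6,0],[0.004,0.002,0.75,0],[0.004,0.002,0.87,0],[0.004,0.002,0.95,0],[0.004,0.002,1,0],[0.004,0.002,1,0]]]'
python3 -m handwheel '[[[0,0,0,0],[0,0,0,0],[0,0,0,0],[0,0,0,0],[0,0,0,0]]]' 35
python3 -m handwheel '[[[0,0,-0.1,0],[0,0,-0.3,0],[0,0,-0.5,0],[0,0,-0.7,0],[0,0,-0.9,0],[0,0,-0.95,0],[0,0,-0.95,0]]]'
python3 - <<'E'
from h import *
c,o,W=wshot("w4")
c=ctrl.camera("top");T=cloud(c);m=(T[...,2]>.008)&(T[...,2]<.03)&(abs(T[...,0]-.43)<.12)&(abs(T[...,1]+.326)<.13)&(T[...,0]<.53);print("tray top",m.sum(),rect(T[m]))
print(world2tool((.43,-.33,o["eef_pos"][2])))
E
```

```text
time_s: 11.1
eef_pos: [0.527, -0.033, 0.0507]
eef_rot: [-0.0, -0.081, 0.997, 0.0]
wrist_force: [-0.6, 0.7, 0.3]
opening: 0.997
grasp_force: 0.0
time_s: 11.72
eef_pos: [0.5282, -0.0334, 0.0522]
eef_rot: [0.001, -0.082, 0.997, -0.0]
wrist_force: [-1.6, 0.4, 5.5]
opening: 0.616
grasp_force: 63.3
time_s: 12.6
eef_pos: [0.527, -0.033, 0.2406]
eef_rot: [0.0, -0.082, 0.997, -0.0]
wrist_force: [0.1, 0.1, -2.8]
opening: 0.615
grasp_force: 63.3
tray top 599 (array([ 421.6, -330.8]), array([191.2, 227. ]), 4.6)
([np.float64(0.715), np.float64(-1.388), np.float64(-0.009)], array([ 0.526, -0.033,  0.239]), array([-0.29,  0.05,  1.69, -0.  ,  1.41, -2.02]))
```

View pics/w4.png

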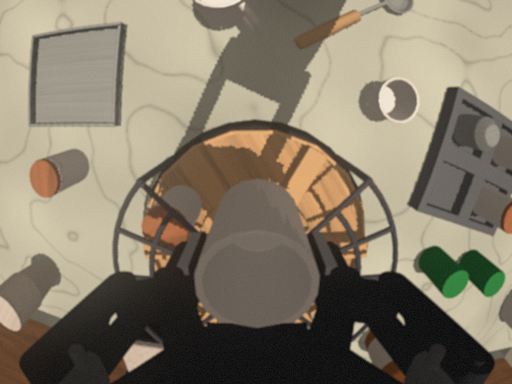

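```bash
python3 -m handwheel '[[[0.12,-0.25,0,0],[0.25,-0.5,0,0],[0.37,-0.75,0,0],[0.49,-1,0,0],[0.49,-1,0,0]]]'
python3 -m handwheel '[[[0.1,-0.2,0.1,0],[0.19,-0.384,0.3,0],[0.19,-0.384,0.4,0],[0.19,-0.384,0.4,0]]]'
python3 - <<'E'
from h import *
c,o,W=wshot("w5");print(o["eef_pos"])
m=(W[...,2]>.012)&(W[...,2]<.028)&(abs(W[...,0]-.43)<.1)&(abs(W[...,1]+.326)<.13)&(W[...,0]<.53);print("rim",m.sum(),rect(W[m]))
c=ctrl.camera("scene");T=cloud(c);m=(T[...,2]>.014)&(T[...,2]<.028)&(abs(T[...,0]-.43)<.1)&(abs(T[...,1]+.326)<.13)&(T[...,0]<.53);print("scene rim",m.sum(),rect(T[m]))
E
```

```text
time_s: 13.32
eef_pos: [0.4609, -0.2492, 0.2387]
eef_rot: [-0.001, -0.079, 0.997, 0.001]
wrist_force: [0.1, 0.2, -1.3]
opening: 0.62
grasp_force: 63.7
time_s: 13.82
eef_pos: [0.4364, -0.3259, 0.1575]
eef_rot: [-0.002, -0.081, 0.997, 0.003]
wrist_force: [0.6, -0.6, -2.1]
opening: 0.619
grasp_force: 63.9
[ 0.43638018 -0.32593705  0.15747265]
rim 2281 (array([ 441. , -329.4]), array([149.5, 171. ]), 4.5)
scene rim 413 (array([ 443.6, -327.6]), array([153.3, 169.6]), 4.6)
```

```bash
python3 -m handwheel '[[[0.02,-0.015,0.2,0],[0.02,-0.015,0.4,0],[0.02,-0.015,0.52,0],[0.02,-0.015,0.6,0],[0.02,-0.015,0.64,0],[0.02,-0.015,0.66,0],[0.02,-0.015,0.67,0],[0.02,-0.015,0.675,0],[0.02,-0.015,0.68,0],[0.02,-0.015,0.68,0]]]'
```

```text
time_s: 15.18
eef_pos: [0.4345, -0.332, 0.0251]
eef_rot: [0.0, -0.081, 0.997, -0.0]
wrist_force: [-0.3, -0.7, -2.6]
opening: 0.621
grasp_force: 63.9
```

```bash
python3 -m handwheel '[[[0,0,0.01,0],[0,0,0.02,0],[0,0,0.02,0]]]'
```

```text
time_s: 15.55
eef_pos: [0.4345, -0.3319, 0.0214]
eef_rot: [-0.0, -0.082, 0.997, -0.0]
wrist_force: [-1.7, 2.0, 4.2]
opening: 0.614
grasp_force: 64.3
```

```bash
python3 -m handwheel '[[[0,0,0,0],[0,0,0,0],[0,0,0,0],[0,0,0,0]]]' 85
python3 -m handwheel '[[[0,0,-0.2,0],[0,0,-0.4,0],[0,0,-0.7,0],[0,0,-0.9,0],[0,0,-0.9,0],[0,0,-0.9,0]]]'
python3 - <<'E'
from h import *
c,o,W=wshot();print("used",circ(W,.085,(.435,-.332)));print("fd",circ(W,.09,(.578,-.312)))
c=ctrl.camera("top");W=cloud(c);print("fd top",circ(W,.09,(.578,-.312)));print(world2tool((.578,-.312,.2)))
for n,p in(("a",(.526,.37)),("b",(.431,.384))):print(n,circ(W,.098,p))
E
```

```text
time_s: 16.05
eef_pos: [0.4344, -0.3319, 0.0209]
eef_rot: [-0.0, -0.081, 0.997, 0.0]
wrist_force: [0.8, 0.3, 0.4]
opening: 0.997
grasp_force: 0.0
time_s: 16.8
eef_pos: [0.4341, -0.3315, 0.2003]
eef_rot: [-0.0, -0.081, 0.997, 0.0]
wrist_force: [-0.4, -0.1, -0.9]
opening: 0.998
grasp_force: 0.0
used (688, np.float64(0.083), array([ 433.8, -333. ]), 54.1, (array([ 433.7, -332.7]), array([53.1, 52.5]), 7.6))
fd (1314, np.float64(0.088), array([ 579.2, -317. ]), 55.0, (array([ 579.1, -317.2]), array([52.3, 52.9]), 14.8))
fd top (219, np.float64(0.089), array([ 580.4, -314.6]), 53.9, (array([ 579.5, -314.2]), array([51.1, 51.3]), 26.3))
([np.float64(-0.727), np.float64(-0.023), np.float64(-0.005)], array([ 0.434, -0.331,  0.199]), array([-0.87,  0.12,  1.69,  0.  ,  1.33, -2.6 ]))
a (225, np.float64(0.097), array([526. , 370.3]), 55.1, (array([525.6, 369.3]), array([50. , 52.5]), 51.1))
b (233, np.float64(0.098), array([430.3, 383.8]), 54.2, (array([430.7, 384.1]), array([52.5, 51.9]), 43.6))
```

Used pot stands upright in the returns tray. Next is fresh_d at (0.5795, -0.316), lid height 0.089: it is the lone orange-lidded pot beside the tray, and the green ones are elsewhere.

```bash
python3 -m handwheel '[[[-0.25,-0.01,0,0],[-0.5,-0.03,0,0],[-0.731,-0.041,0,0],[-0.731,-0.041,0.2,0],[-0.731,-0.041,0.4,0],[-0.731,-0.041,0.6,0],[-0.731,-0.041,0.75,0],[-0.731,-0.041,0.85,0],[-0.731,-0.041,0.92,0],[-0.731,-0.041,0.92,0]]]'
python3 -m handwheel '[[[0,0,0,0],[0,0,0,0],[0,0,0,0],[0,0,0,0],[0,0,0,0]]]' 35
python3 -m handwheel '[[[0,0,-0.1,0],[0,0,-0.3,0],[0,0,-0.5,0],[0,0,-0.7,0],[0,0,-0.9,0],[0,0,-1,0],[0,0,-1,0]]]'
python3 - <<'E'
from h import *
print(world2tool((.5262,-.037,.22),np.radians(99.4)))
E
```

```text
time_s: 18.15
eef_pos: [0.5795, -0.3158, 0.016]
eef_rot: [-0.001, -0.081, 0.997, 0.001]
wrist_force: [1.3, 0.6, -0.4]
opening: 0.996
grasp_force: 0.0
time_s: 18.77
eef_pos: [0.581, -0.3168, 0.0188]
eef_rot: [0.001, -0.082, 0.997, -0.001]
wrist_force: [-1.6, 0.4, 6.5]
opening: 0.616
grasp_force: 63.2
time_s: 19.65
eef_pos: [0.5807, -0.3167, 0.2188]
eef_rot: [0.001, -0.082, 0.997, -0.001]
wrist_force: [-0.2, -0.6, -2.9]
opening: 0.615
grasp_force: 63.7
([np.float64(0.041), np.float64(1.424), np.float64(-0.009), np.float64(-0.001)], array([ 0.581, -0.317,  0.219]), array([-0.68,  0.36,  1.36, -0.  ,  1.42, -2.41]))
```

```bash
python3 -m handwheel '[[[0.02,0.25,-0.05,0],[0.04,0.5,-0.05,0],[0.041,0.75,-0.05,0],[0.041,1,-0.05,0],[0.041,1,-0.05,0]]]'
python3 -m handwheel '[[[0,0.2,0,0],[0,0.424,0,0],[0,0.424,0.1,0],[0,0.424,0.3,0],[0,0.424,0.5,0],[0,0.424,0.6,0],[0,0.424,0.7,0],[0,0.424,0.78,0],[0,0.424,0.81,0],[0,0.424,0.81,0]]]'
```

```text
time_s: 20.27
eef_pos: [0.5376, -0.1163, 0.2246]
eef_rot: [-0.002, -0.084, 0.997, 0.001]
wrist_force: [0.3, -0.8, -1.9]
opening: 0.616
grasp_force: 64.3
time_s: 21.52
eef_pos: [0.5254, -0.0366, 0.0646]
eef_rot: [-0.0, -0.081, 0.997, 0.0]
wrist_force: [-0.0, -1.3, -2.4]
opening: 0.623
grasp_force: 64.6
```

```bash
python3 -m handwheel '[[[0,0,0.015,0],[0,0,0.03,0],[0,0,0.04,0],[0,0,0.05,0],[0,0,0.05,0]]]'
```

```text
time_s: 22.15
eef_pos: [0.5257, -0.0365, 0.055]
eef_rot: [0.0, -0.082, 0.997, -0.0]
wrist_force: [-0.4, -0.5, -2.5]
opening: 0.618
grasp_force: 64.7
```

```bash
python3 -m handwheel '[[[0,0,0.006,0],[0,0,0.012,0],[0,0,0.018,0],[0,0,0.018,0]]]'
```

```text
time_s: 22.65
eef_pos: [0.5267, -0.0373, 0.0546]
eef_rot: [0.001, -0.082, 0.997, -0.001]
wrist_force: [-9.9, -0.4, 22.9]
opening: 0.615
grasp_force: 66.6
```

```bash
python3 -m handwheel '[[[0,0,-0.01,0],[0,0,-0.01,0],[0,0,-0.01,0],[0,0,-0.01,0]]]' 85
python3 -m handwheel '[[[0,0,-0.2,0],[0,0,-0.5,0],[0,0,-0.8,0],[0,0,-0.9,0.1],[-0.2,0,-0.9,0.2],[-0.4,0,-0.9,0.3],[-0.558,0.002,-0.9,0.4],[-0.558,0.002,-0.9,0.5],[-0.558,0.002,-0.9,0.6],[-0.558,0.002,-0.9,0.698]]]'
python3 -m handwheel '[[[0,0,0,0],[0,0,0,0]]]'
python3 - <<'E'
from h import *
c,o,W=wshot();knob(W);print("fd",circ(W,.126,(.526,-.037)));print(world2tool((.6366,-.0185,.131),np.radians(39.4)))
E
```

```text
time_s: 23.15
eef_pos: [0.5255, -0.0365, 0.0531]
eef_rot: [-0.0, -0.082, 0.997, 0.0]
wrist_force: [0.1, -0.0, 0.2]
opening: 0.995
grasp_force: 0.0
time_s: 24.4
eef_pos: [0.6356, -0.0179, 0.2327]
eef_rot: [-0.001, 0.43, 0.903, -0.0]
wrist_force: [-0.6, -0.7, -0.2]
opening: 0.992
grasp_force: 0.0
time_s: 24.65
eef_pos: [0.6357, -0.018, 0.2332]
eef_rot: [-0.0, 0.426, 0.905, -0.0]
wrist_force: [0.4, -0.3, 0.1]
opening: 0.998
grasp_force: 0.0
knob top 1536 0.186 (array([636.4, -17.8]), array([15.8, 58.7]), 40.0)
fd (2264, np.float64(0.124), array([525.8, -37.1]), 54.5, (array([525.9, -36.6]), array([53.5, 52.8]), 8.0))
([np.float64(-0.005), np.float64(0.002), np.float64(0.511), np.float64(0.001)], array([ 0.636, -0.018,  0.233]), array([-0.21,  0.29,  1.42, -0.  ,  1.43, -0.9 ]))
```

Fresh_d stands in its compartment. Index +60° (anticlockwise).

```bash
python3 -m handwheel '[[[-0.004,0,0.2,0],[-0.004,0,0.4,0],[-0.004,0,0.51,0],[-0.004,0,0.51,0],[-0.004,0,0.51,0]]]' 50
python3 -m handwheel '[[[0,0,0,0],[0,0,0,0],[0,0,0,0],[0,0,0,0],[0,0,0,0]]]' 0
python3 -m handwheel '[[[0,0,0,-0.08],[0,0,0,-0.16],[0,0,0,-0.24],[0,0,0,-0.32],[0,0,0,-0.4],[0,0,0,-0.48],[0,0,0,-0.56],[0,0,0,-0.64],[0,0,0,-0.7],[0,0,0,-0.7]]]'
python3 -m handwheel '[[[0,0,0,0],[0,0,0,0],[0,0,0,0],[0,0,0,0],[0,0,0,0]]]' 50
python3 -m handwheel '[[[0,0,-0.3,0],[0,0,-0.5,0],[0,0,-0.5,0],[0,0,-0.5,0],[0,0,-0.5,0]]]' 85
python3 - <<'E'
from h import *
c,o,W=wshot();knob(W);print("fd",circ(W,.126,(.6366-.112*np.cos(np.radians(69.4)),-.0185-.112*np.sin(np.radians(69.4)))),circ(W,.126,(.526,-.037)),circ(W,.036,(.526,-.037),.03))
print(world2tool((.526,.370,.235)))
E
```

```text
time_s: 25.32
eef_pos: [0.6368, -0.0188, 0.1325]
eef_rot: [0.001, 0.427, 0.904, 0.0]
wrist_force: [-0.3, 0.5, 0.3]
opening: 0.586
grasp_force: 0.0
time_s: 25.95
eef_pos: [0.6384, -0.0185, 0.1349]
eef_rot: [0.003, 0.427, 0.904, 0.001]
wrist_force: [-1.1, 1.7, 10.3]
opening: 0.174
grasp_force: 73.6
time_s: 27.2
eef_pos: [0.639, -0.0168, 0.1349]
eef_rot: [0.004, -0.084, 0.996, 0.001]
wrist_force: [3.1, 6.9, 9.8]
opening: 0.178
grasp_force: 72.9
time_s: 27.82
eef_pos: [0.636, -0.0187, 0.1311]
eef_rot: [-0.0, -0.083, 0.997, 0.0]
wrist_force: [0.1, -0.1, 0.0]
opening: 0.586
grasp_force: 0.0
time_s: 28.45
eef_pos: [0.6351, -0.0184, 0.2293]
eef_rot: [-0.002, -0.083, 0.997, 0.0]
wrist_force: [0.1, -0.6, -0.8]
opening: 0.995
grasp_force: 0.0
knob top 1600 0.186 (array([636.4, -18.5]), array([59.7, 15.8]), 10.1)
fd (1643, np.float64(0.124), array([ 597.7, -123.8]), 54.7, (array([ 598.9, -124.6]), array([53., 50.]), 56.9)) (0, None) (1930, np.float64(0.034), array([526., -37.]), 60.0, (array([525.8, -37.2]), array([59.2, 59. ]), 53.7))
([np.float64(0.218), np.float64(2.006), np.float64(-0.025)], array([ 0.635, -0.018,  0.229]), array([-0.22,  0.3 ,  1.42,  0.  ,  1.43, -1.95]))
```

```bash
python3 -m handwheel '[[[0.03,0.25,0,0],[0.06,0.5,0,0],[0.09,0.75,0,0],[0.11,1,0,0],[0.11,1,0,0]]]'
python3 -m handwheel '[[[0.03,0.25,0,0],[0.06,0.5,0,0],[0.09,0.75,0,0],[0.11,1,0,0],[0.11,1,0,0],[0.11,1,0,0]]]'
python3 - <<'E'
from h import *
c,o,W=wshot("w6")
for n,p in(("a",(.526,.37)),("b",(.431,.384))):
    r=circ(W,.098,p);print(n,r)
    if r[1]: print(world2tool((*r[2]/1000,.024)))
E
```

```text
time_s: 29.12
eef_pos: [0.5797, 0.1783, 0.2303]
eef_rot: [-0.001, -0.085, 0.996, 0.0]
wrist_force: [0.1, -0.4, -0.4]
opening: 0.999
grasp_force: 0.0
time_s: 29.88
eef_pos: [0.5269, 0.3675, 0.2305]
eef_rot: [-0.001, -0.083, 0.997, -0.001]
wrist_force: [-0.4, -0.9, 0.4]
opening: 0.995
grasp_force: 0.0
a (2027, np.float64(0.096), array([525.5, 369.1]), 54.3, (array([525.2, 369.4]), array([53. , 53.2]), 56.9))
([np.float64(0.005), np.float64(0.012), np.float64(1.033)], array([0.527, 0.367, 0.231]), array([ 0.42,  0.31,  1.4 , -0.  ,  1.43, -1.31]))
b (2150, np.float64(0.096), array([430.5, 383.1]), 53.9, (array([430.4, 382.9]), array([52.1, 52.4]), 10.7))
([np.float64(0.463), np.float64(0.159), np.float64(1.034)], array([0.527, 0.367, 0.231]), array([ 0.42,  0.31,  1.4 , -0.  ,  1.43, -1.31]))
```

View pics/w6.png

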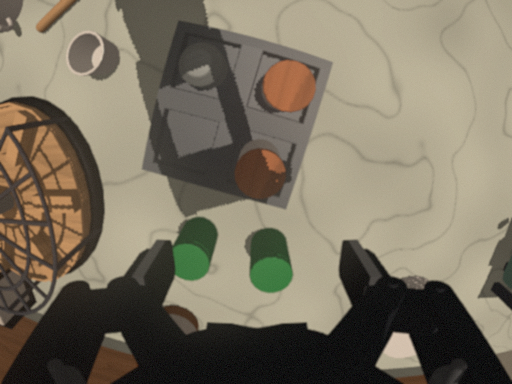

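Candidates are the orange lids at (262,172) and (290,85), and the green lookalikes at (195,250) and (270,270). The two orange-lidded pots in the pockets are the fresh ones; this picture confirms it. Grasping the first.

```bash
python3 -m handwheel '[[[0.006,0.009,0.2,0],[0.006,0.009,0.4,0],[0.006,0.009,0.6,0],[0.006,0.009,0.75,0],[0.006,0.009,0.85,0],[0.006,0.009,0.92,0],[0.006,0.009,0.97,0],[0.006,0.009,1,0],[0.006,0.009,1,0]]]'
python3 -m handwheel '[[[0,0,0,0],[0,0,0,0],[0,0,0,0],[0,0,0,0],[0,0,0,0]]]' 35
python3 -m handwheel '[[[0,0,-0.1,0],[0,0,-0.3,0],[0,0,-0.5,0],[0,0,-0.7,0],[0,0,-0.9,0],[0,0,-1,0],[0,0,-1,0]]]'
python3 - <<'E'
from h import *
print(world2tool((.5262,-.037,.23),np.radians(99.4)))
E
```

```text
time_s: 31.05
eef_pos: [0.5252, 0.3702, 0.0315]
eef_rot: [0.0, -0.083, 0.997, -0.0]
wrist_force: [-0.5, 0.1, 0.3]
opening: 0.997
grasp_force: 0.0
time_s: 31.68
eef_pos: [0.5259, 0.3707, 0.0324]
eef_rot: [0.001, -0.083, 0.997, 0.0]
wrist_force: [-0.4, 0.9, 4.5]
opening: 0.618
grasp_force: 63.5
time_s: 32.55
eef_pos: [0.5258, 0.3704, 0.2329]
eef_rot: [0.001, -0.083, 0.997, 0.0]
wrist_force: [-0.1, -0.2, -2.8]
opening: 0.619
grasp_force: 63.5
([np.float64(0.335), np.float64(-2.009), np.float64(0.012), np.float64(0.001)], array([0.526, 0.37 , 0.233]), array([ 0.43,  0.31,  1.4 , -0.  ,  1.43, -1.31]))
```

```bash
python3 -m handwheel '[[[0.04,-0.25,0,0],[0.08,-0.5,0,0],[0.12,-0.75,0,0],[0.165,-1,0,0],[0.165,-1,0,0]]]'
python3 -m handwheel '[[[0.04,-0.25,0,0],[0.08,-0.5,0,0],[0.12,-0.75,0,0],[0.17,-1,0,0],[0.17,-1.009,0,0],[0.17,-1.009,0,0]]]'
python3 -m handwheel '[[[0,0,0.2,0],[0,0,0.4,0],[0,0,0.55,0],[0,0,0.67,0],[0,0,0.75,0],[0,0,0.79,0],[0,0,0.815,0],[0,0,0.83,0],[0,0,0.84,0],[0,0,0.84,0]]]'
```

```text
time_s: 33.17
eef_pos: [0.5246, 0.1642, 0.2289]
eef_rot: [-0.002, -0.081, 0.997, -0.0]
wrist_force: [-0.6, 0.1, -2.3]
opening: 0.619
grasp_force: 64.3
time_s: 34.42
eef_pos: [0.526, 0.1674, 0.0637]
eef_rot: [0.0, -0.083, 0.997, -0.0]
wrist_force: [0.0, 0.7, -2.4]
opening: 0.617
grasp_force: 64.4out of range: row 5 has -1.009, outside -1 to 1
```

The second call was refused (-1.009 is out of range) and the third ran in free space beside the carousel. No contact was made: the force shows only the pot's weight. Raising again, with calls chained by && from now on.

```bash
python3 -m handwheel '[[[0,0,-0.2,0],[0,0,-0.5,0],[0,0,-0.84,0],[0,0,-0.84,0],[0,0,-0.84,0]]]' && python3 -m handwheel '[[[0.04,-0.25,0,0],[0.08,-0.5,0,0],[0.12,-0.75,0,0],[0.17,-1,0,0],[0.17,-1,0,0],[0.17,-1,0,0]]]'
python3 - <<'E'
from h import *
print(world2tool((.526,-.037,.0625),np.radians(99.4)))
c=ctrl.camera("top");W=cloud(c);print("cup",circ(W,.058,(.413,.127),.05),"used",circ(W,.083,(.434,-.333)))
E
```

```text
time_s: 35.05
eef_pos: [0.5256, 0.1674, 0.2314]
eef_rot: [0.0, -0.083, 0.997, -0.0]
wrist_force: [-0.3, -0.2, -2.8]
opening: 0.619
grasp_force: 64.5
time_s: 35.8
eef_pos: [0.5241, -0.0349, 0.2293]
eef_rot: [-0.002, -0.083, 0.997, 0.001]
wrist_force: [-0.7, 0.5, -2.4]
opening: 0.616
grasp_force: 64.8
([np.float64(-0.01), np.float64(-0.014), np.float64(0.834), np.float64(0.001)], array([ 0.524, -0.035,  0.229]), array([-0.29,  0.05,  1.7 ,  0.  ,  1.39, -2.03]))
cup (74, np.float64(0.058), array([412.5, 129.5]), 59.0, (array([412.3, 129.9]), array([56.2, 56.8]), 1.0)) used (79, np.float64(0.082), array([ 435. , -330.6]), 54.5, (array([ 434.6, -330.1]), array([52.2, 51.6]), 1.2))
```

```bash
python3 -m handwheel '[[[-0.01,-0.01,0.2,0],[-0.01,-0.01,0.4,0],[-0.01,-0.01,0.55,0],[-0.01,-0.01,0.67,0],[-0.01,-0.01,0.74,0],[-0.01,-0.01,0.78,0],[-0.01,-0.01,0.81,0],[-0.01,-0.01,0.83,0],[-0.01,-0.01,0.835,0],[-0.01,-0.01,0.835,0]]]' && python3 -m handwheel '[[[0,0,0.005,0],[0,0,0.01,0],[0,0,0.01,0]]]'
```

```text
time_s: 37.1
eef_pos: [0.5278, -0.0372, 0.0647]
eef_rot: [0.0, -0.083, 0.997, -0.0]
wrist_force: [-0.1, -0.7, -2.0]
opening: 0.612
grasp_force: 64.9
time_s: 37.48
eef_pos: [0.5275, -0.037, 0.0623]
eef_rot: [-0.0, -0.083, 0.997, 0.0]
wrist_force: [-0.1, 0.0, -2.1]
opening: 0.617
grasp_force: 64.9
```

```bash
python3 -m handwheel '[[[0,0,0.005,0],[0,0,0.01,0],[0,0,0.01,0]]]'
```

```text
time_s: 37.85
eef_pos: [0.5276, -0.0371, 0.0604]
eef_rot: [0.0, -0.083, 0.997, -0.0]
wrist_force: [-0.5, 0.1, -2.9]
opening: 0.618
grasp_force: 64.9
```

```bash
python3 -m handwheel '[[[0,0,0.005,0],[0,0,0.008,0],[0,0,0.008,0]]]'
```

```text
time_s: 38.22
eef_pos: [0.5279, -0.0373, 0.0603]
eef_rot: [0.0, -0.083, 0.997, -0.0]
wrist_force: [-4.9, -0.4, 10.8]
opening: 0.621
grasp_force: 66.1
```

```bash
python3 -m handwheel '[[[0,0,-0.01,0],[0,0,-0.01,0],[0,0,-0.01,0],[0,0,-0.01,0]]]' 85 && python3 -m handwheel '[[[0,0,-0.2,0],[0,0,-0.5,0],[0,0,-0.8,0],[0,0,-0.87,0],[-0.2,0,-0.87,0],[-0.4,0,-0.87,0],[-0.55,0.002,-0.87,0],[-0.55,0.002,-0.87,0],[-0.55,0.002,-0.87,0]]]'
python3 - <<'E'
from h import *
c,o,W=wshot();knob(W);print("fa",circ(W,.126,(.526,-.037)));print(world2tool((.6366,-.0185,.131),np.radians(99.6)))
E
```

```text
time_s: 38.72
eef_pos: [0.5275, -0.037, 0.0606]
eef_rot: [-0.0, -0.083, 0.997, 0.0]
wrist_force: [0.2, -0.5, 0.0]
opening: 0.998
grasp_force: 0.0
time_s: 39.85
eef_pos: [0.635, -0.0184, 0.2335]
eef_rot: [-0.001, -0.083, 0.997, 0.0]
wrist_force: [0.2, -0.1, 0.6]
opening: 0.997
grasp_force: 0.0
knob top 1524 0.186 (array([635.9, -18.5]), array([58.8, 15.9]), 10.1)
fa (2571, np.float64(0.124), array([528.1, -38.2]), 54.1, (array([528. , -38.5]), array([52.3, 52.1]), 10.4))
([np.float64(-0.009), np.float64(-0.002), np.float64(0.515), np.float64(-0.001)], array([ 0.635, -0.018,  0.234]), array([-0.22,  0.29,  1.41, -0.  ,  1.43, -1.95]))
```

```bash
python3 -m handwheel '[[[-0.006,0,0.2,0],[-0.006,0,0.4,0],[-0.006,0,0.515,0],[-0.006,0,0.515,0],[-0.006,0,0.515,0]]]' 50 && python3 -m handwheel '[[[0,0,0,0],[0,0,0,0],[0,0,0,0],[0,0,0,0],[0,0,0,0]]]' 0 && python3 -m handwheel '[[[0,0,0,-0.08],[0,0,0,-0.16],[0,0,0,-0.24],[0,0,0,-0.32],[0,0,0,-0.4],[0,0,0,-0.48],[0,0,0,-0.56],[0,0,0,-0.64],[0,0,0,-0.67],[0,0,0,-0.67]]]' && python3 -m handwheel '[[[0,0,0,0],[0,0,0,0],[0,0,0,0],[0,0,0,0],[0,0,0,0]]]' 50 && python3 -m handwheel '[[[0,0,-0.3,0],[0,0,-0.5,0],[0,0,-0.5,0.15],[0,0,-0.5,0.3],[0,0,-0.5,0.4],[0,0,-0.5,0.5],[0,0,-0.5,0.6],[0,0,-0.5,0.67],[0,0,-0.5,0.67]]]' 85
python3 - <<'E'
from h import *
c,o,W=wshot();knob(W);print(circ(W,.126,(.526,-.037)),circ(W,.036,(.526,-.037),.03))
print(world2tool((.4305,.3835,.2295),np.radians(99.4)))
E
```

```text
time_s: 40.52
eef_pos: [0.6376, -0.0185, 0.1333]
eef_rot: [0.001, -0.083, 0.997, -0.0]
wrist_force: [0.6, -0.2, 0.2]
opening: 0.589
grasp_force: 0.0
time_s: 41.15
eef_pos: [0.6383, -0.017, 0.135]
eef_rot: [0.002, -0.083, 0.997, 0.0]
wrist_force: [-3.4, 5.9, 10.3]
opening: 0.175
grasp_force: 70.6
time_s: 42.4
eef_pos: [0.6377, -0.0161, 0.1351]
eef_rot: [0.001, -0.554, 0.833, 0.0]
wrist_force: [-6.1, 7.6, 12.3]
opening: 0.175
grasp_force: 68.7
time_s: 43.02
eef_pos: [0.637, -0.0184, 0.1315]
eef_rot: [-0.0, -0.553, 0.833, 0.0]
wrist_force: [-0.1, -0.1, -0.6]
opening: 0.584
grasp_force: 0.0
time_s: 44.15
eef_pos: [0.6371, -0.0183, 0.2316]
eef_rot: [-0.0, -0.083, 0.997, 0.0]
wrist_force: [0.4, 0.2, 0.0]
opening: 0.994
grasp_force: 0.0
knob top 1682 0.186 (array([636.7, -18.2]), array([60.4, 16.8]), 69.5)
(0, None) (1910, np.float64(0.034), array([526., -37.]), 60.0, (array([526.2, -37.1]), array([59.6, 58.9]), 9.9))
([np.float64(0.682), np.float64(2.154), np.float64(0.011), np.float64(0.003)], array([ 0.637, -0.018,  0.232]), array([-0.21,  0.3 ,  1.41, -0.  ,  1.43, -1.95]))
```

Turret at the next detent with an empty compartment at the hatch. Fetching the last fresh pot.

```bash
python3 -m handwheel '[[[0.08,0.25,0,0],[0.16,0.5,0,0],[0.24,0.75,0,0],[0.32,1,0,0],[0.32,1,0,0]]]' && python3 -m handwheel '[[[0.08,0.25,0,0],[0.16,0.5,0,0],[0.24,0.75,0,0],[0.33,1,0,0],[0.33,1,0,0]]]' && python3 -m handwheel '[[[0.03,0.154,0,0],[0.03,0.154,0,0],[0.03,0.154,0,0]]]'
python3 - <<'E'
from h import *
c,o,W=wshot();r=circ(W,.098,(.431,.384));print(r)
print(world2tool((.4305,.3833,.03),np.radians(99.4)))
E
```

```text
time_s: 44.82
eef_pos: [0.5393, 0.1714, 0.232]
eef_rot: [-0.0, -0.086, 0.996, 0.0]
wrist_force: [1.0, -0.4, -0.6]
opening: 0.99
grasp_force: 0.0
time_s: 45.45
eef_pos: [0.4416, 0.3568, 0.2318]
eef_rot: [-0.0, -0.086, 0.996, 0.0]
wrist_force: [0.7, -1.7, 0.5]
opening: 0.999
grasp_force: 0.0
time_s: 45.82
eef_pos: [0.4328, 0.3828, 0.2317]
eef_rot: [0.0, -0.083, 0.997, -0.0]
wrist_force: [-0.5, -0.1, -0.2]
opening: 0.994
grasp_force: 0.0
(2018, np.float64(0.096), array([430.4, 382.8]), 54.1, (array([430.6, 382.7]), array([53.7, 52.4]), 8.6))
([np.float64(0.011), np.float64(0.005), np.float64(1.008), np.float64(0.001)], array([0.433, 0.383, 0.232]), array([ 0.52,  0.17,  1.57, -0.  ,  1.4 , -1.22]))
```

```bash
python3 -m handwheel '[[[0.011,0.004,0.2,0],[0.011,0.004,0.4,0],[0.011,0.004,0.6,0],[0.011,0.004,0.75,0],[0.011,0.004,0.85,0],[0.011,0.004,0.92,0],[0.011,0.004,0.97,0],[0.011,0.004,1,0],[0.011,0.004,1,0]]]' && python3 -m handwheel '[[[0,0,0,0],[0,0,0,0],[0,0,0,0],[0,0,0,0],[0,0,0,0]]]' 35 && python3 -m handwheel '[[[0,0,-0.1,0],[0,0,-0.3,0],[0,0,-0.5,0],[0,0,-0.7,0],[0,0,-0.9,0],[0,0,-1,0],[0,0,-1,0]]]'
python3 - <<'E'
from h import *
print(world2tool((.5265,-.037,.232),np.radians(99.4)))
E
```

```text
time_s: 47.0
eef_pos: [0.4296, 0.3845, 0.0318]
eef_rot: [-0.0, -0.083, 0.997, -0.0]
wrist_force: [0.7, 0.3, 0.6]
opening: 0.994
grasp_force: 0.0
time_s: 47.62
eef_pos: [0.4301, 0.3849, 0.0327]
eef_rot: [0.001, -0.083, 0.997, 0.0]
wrist_force: [-0.4, -1.2, 5.5]
opening: 0.618
grasp_force: 62.9
time_s: 48.5
eef_pos: [0.4303, 0.3851, 0.2345]
eef_rot: [0.002, -0.083, 0.997, 0.001]
wrist_force: [-0.1, 0.5, -1.7]
opening: 0.612
grasp_force: 63.5
([np.float64(-0.125), np.float64(-2.161), np.float64(0.009), np.float64(0.002)], array([0.43 , 0.385, 0.234]), array([ 0.52,  0.16,  1.57,  0.  ,  1.4 , -1.21]))
```

```bash
python3 -m handwheel '[[[-0.01,-0.25,0,0],[-0.03,-0.5,0,0],[-0.04,-0.75,0,0],[-0.06,-1,0,0],[-0.06,-1,0,0]]]' && python3 -m handwheel '[[[-0.01,-0.25,0,0],[-0.03,-0.5,0,0],[-0.04,-0.75,0,0],[-0.06,-1,0,0],[-0.06,-1,0,0]]]' && python3 -m handwheel '[[[0,-0.08,0,0],[-0.005,-0.161,0,0],[-0.005,-0.161,0,0],[-0.005,-0.161,0,0]]]'
python3 - <<'E'
from h import *
print(world2tool((.5265,-.037,.0625),np.radians(99.4)))
E
```

```text
time_s: 49.12
eef_pos: [0.4743, 0.1862, 0.2304]
eef_rot: [-0.001, -0.081, 0.997, -0.0]
wrist_force: [0.9, 0.2, -2.1]
opening: 0.62
grasp_force: 64.0
time_s: 49.75
eef_pos: [0.5193, -0.008, 0.2306]
eef_rot: [-0.001, -0.081, 0.997, 0.0]
wrist_force: [0.4, 1.4, -1.8]
opening: 0.621
grasp_force: 64.5
time_s: 50.25
eef_pos: [0.5255, -0.0371, 0.2317]
eef_rot: [-0.0, -0.083, 0.997, 0.0]
wrist_force: [0.5, 1.0, -2.3]
opening: 0.62
grasp_force: 64.5
([np.float64(-0.005), np.float64(-0.001), np.float64(0.846), np.float64(0.002)], array([ 0.526, -0.037,  0.232]), array([-0.3 ,  0.05,  1.7 ,  0.  ,  1.39, -2.03]))
```

```bash
python3 -m handwheel '[[[0,0,0.2,0],[0,0,0.4,0],[0,0,0.55,0],[0,0,0.67,0],[0,0,0.75,0],[0,0,0.79,0],[0,0,0.82,0],[0,0,0.835,0],[0,0,0.845,0],[0,0,0.845,0]]]' && python3 -m handwheel '[[[0,0,0.004,0],[0,0,0.008,0],[0,0,0.008,0]]]'
```

```text
time_s: 51.5
eef_pos: [0.5258, -0.0377, 0.063]
eef_rot: [0.0, -0.083, 0.997, -0.0]
wrist_force: [0.7, -0.4, -2.9]
opening: 0.616
grasp_force: 64.7
time_s: 51.88
eef_pos: [0.5256, -0.0376, 0.0612]
eef_rot: [-0.0, -0.083, 0.997, 0.0]
wrist_force: [1.7, 0.0, -2.5]
opening: 0.619
grasp_force: 64.7
```

```bash
python3 -m handwheel '[[[0,0,0.004,0],[0,0,0.008,0],[0,0,0.008,0]]]'
```

```text
time_s: 52.25
eef_pos: [0.526, -0.0377, 0.0606]
eef_rot: [0.0, -0.083, 0.997, -0.0]
wrist_force: [-2.4, 0.0, 6.9]
opening: 0.614
grasp_force: 65.4
```

```bash
python3 -m handwheel '[[[0,0,-0.01,0],[0,0,-0.01,0],[0,0,-0.01,0],[0,0,-0.01,0]]]' 85 && python3 -m handwheel '[[[0,0,-0.2,0],[0,0,-0.5,0],[0,0,-0.8,0],[0,0,-0.87,0],[-0.2,0,-0.87,0.1],[-0.4,0,-0.87,0.2],[-0.555,0.002,-0.87,0.3],[-0.555,0.002,-0.87,0.4],[-0.555,0.002,-0.87,0.45],[-0.555,0.002,-0.87,0.45]]]' && python3 -m handwheel '[[[0,0,0,0.12],[0,0,0,0.24],[0,0,0,0.36],[0,0,0,0.48],[0,0,0,0.6],[0,0,0,0.72],[0,0,0,0.84],[0,0,0,0.946],[0,0,0,0.946],[0,0,0,0.946]]]'
python3 - <<'E'
from h import *
c,o,W=wshot();knob(W);print("fb",circ(W,.126,(.526,-.037)));print(world2tool((.6366,-.0185,.131),np.radians(159.5)))
E
```

```text
time_s: 52.75
eef_pos: [0.5256, -0.0376, 0.0615]
eef_rot: [-0.0, -0.083, 0.997, 0.0]
wrist_force: [-0.2, 0.2, -0.1]
opening: 0.995
grasp_force: 0.0
time_s: 54.0
eef_pos: [0.6345, -0.0187, 0.2342]
eef_rot: [-0.001, 0.251, 0.968, -0.0]
wrist_force: [-0.2, -0.4, -0.7]
opening: 0.995
grasp_force: 0.0
time_s: 55.25
eef_pos: [0.6349, -0.0188, 0.2353]
eef_rot: [-0.0, 0.82, 0.572, -0.0]
wrist_force: [0.2, -0.3, 0.1]
opening: 0.992
grasp_force: 0.0
knob top 1536 0.186 (array([637. , -17.7]), array([58.8, 16.1]), 69.5)
fb (1537, np.float64(0.124), array([527.1, -39. ]), 54.3, (array([528.7, -37.3]), array([49.2, 53.6]), 50.5))
([np.float64(0.004), np.float64(0.007), np.float64(0.522), np.float64(0.003)], array([ 0.635, -0.019,  0.235]), array([-0.22,  0.29,  1.41, -0.  ,  1.44,  0.14]))
```

```bash
python3 -m handwheel '[[[0.004,0.009,0.2,0],[0.004,0.009,0.4,0],[0.004,0.009,0.52,0],[0.004,0.009,0.52,0],[0.004,0.009,0.52,0]]]' 50 && python3 -m handwheel '[[[0,0,0,0],[0,0,0,0],[0,0,0,0],[0,0,0,0],[0,0,0,0]]]' 0 && python3 -m handwheel '[[[0,0,0,-0.08],[0,0,0,-0.16],[0,0,0,-0.24],[0,0,0,-0.32],[0,0,0,-0.4],[0,0,0,-0.48],[0,0,0,-0.56],[0,0,0,-0.64],[0,0,0,-0.7],[0,0,0,-0.7]]]' && python3 -m handwheel '[[[0,0,0,0],[0,0,0,0],[0,0,0,0],[0,0,0,0],[0,0,0,0]]]' 50 && python3 -m handwheel '[[[0,0,-0.3,0],[0,0,-0.6,0],[0,0,-0.9,0],[0,0,-0.9,0],[0,0,-0.9,0],[0,0,-0.9,0]]]' 85
python3 - <<'E'
from h import *
c,o,W=wshot("w7");knob(W);print(circ(W,.126,(.526,-.037)),circ(W,.036,(.526,-.037),.03))
c=ctrl.camera("top");cv2.imwrite("pics/top9.png",cv2.resize(c["color"][100:300,90:420,::-1],(800,485)));W=cloud(c);print("used",circ(W,.083,(.434,-.333)),"cup",circ(W,.058,(.413,.127)))
E
```

```text
time_s: 55.92
eef_pos: [0.6375, -0.0188, 0.1326]
eef_rot: [0.0, 0.821, 0.571, 0.0]
wrist_force: [0.5, 0.5, 0.4]
opening: 0.584
grasp_force: 0.0
time_s: 56.55
eef_pos: [0.6367, -0.0184, 0.1347]
eef_rot: [0.0, 0.821, 0.571, -0.0]
wrist_force: [-9.8, 1.4, 14.9]
opening: 0.172
grasp_force: 109.0
time_s: 57.8
eef_pos: [0.6381, -0.0182, 0.1347]
eef_rot: [0.001, 0.424, 0.906, 0.001]
wrist_force: [-3.1, 2.6, 11.0]
opening: 0.175
grasp_force: 108.0
time_s: 58.42
eef_pos: [0.6368, -0.0188, 0.1313]
eef_rot: [-0.0, 0.425, 0.905, -0.0]
wrist_force: [0.1, -0.1, 0.3]
opening: 0.586
grasp_force: 0.0
time_s: 59.18
eef_pos: [0.636, -0.0186, 0.3091]
eef_rot: [-0.002, 0.425, 0.905, -0.0]
wrist_force: [0.3, -1.2, -0.7]
opening: 0.999
grasp_force: 0.0
knob top 925 0.186 (array([636.8, -18.6]), array([15.5, 60.7]), 40.2)
(0, None) (1207, np.float64(0.034), array([526., -37.]), 59.9, (array([525.8, -37.3]), array([58.7, 57.7]), 38.8))
used (79, np.float64(0.083), array([ 435.2, -331.1]), 54.9, (array([ 434.4, -331.1]), array([52.9, 51.9]), 45.4)) cup (19, np.float64(0.059), array([418.1, 149.2]), 39.6, (array([419.3, 152.7]), array([ 9.2, 39.6]), 71.7))
```

View pics/w7.png

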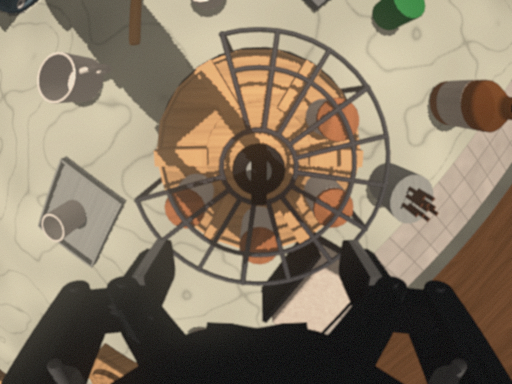

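The final wrist view shows four lidded pots under the guard, at (185,207), (262,245), (332,207) and (335,120). The hatch compartment is empty and the used pot stands in the returns tray at (60,222). I'll check the cup from the scene camera, then hand in.

```bash
python3 - <<'E'
from h import *
c0=dict(np.load("scene0.npz"));c=ctrl.camera("scene")
for k in(c0,c):
    W=cloud(k);print("cup",circ(W,.058,(.413,.127),.045),"shaker",circ(W,.076,(.422,.28),.045))
o=ctrl.get_obs();print(o["time_s"]);print(ctrl.hand_in())
E
```

```text
cup (84, np.float64(0.058), array([413.9, 128.3]), 61.8, (array([413.9, 127.3]), array([58.3, 58. ]), 9.2)) shaker (87, np.float64(0.076), array([424. , 282.9]), 40.6, (array([422.7, 282.8]), array([36. , 36.7]), 19.2))
cup (85, np.float64(0.058), array([414.5, 128.3]), 62.7, (array([414.6, 127.7]), array([58.9, 57.3]), 16.4)) shaker (85, np.float64(0.076), array([422.1, 282. ]), 41.2, (array([423.3, 282.9]), array([35.1, 37.3]), 16.0))
59.325
the job is handed in; nothing more can be done
None
```

The job is done and handed in at 59 s: the used pot is upright in the returns tray, the three fresh pots and the kept pot each have their own compartment, the turret rests in a detent with an empty compartment at the hatch, and the espresso cup and sugar shaker have not moved.

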